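# Stand a dried coaster and trivet on edge in the slotted rack

## Robot

A 7-joint arm with a two-finger parallel gripper is mounted at the origin on a cart in front of the work surface, level with it; the furniture and walls round the work are solid. World frame = base frame: x ahead of the robot, y to its left, z up, the work surface at z = 0. Lengths are in m, angles in rad, forces in N, time in s.
With the tool pointing down it reaches from about 0.35 to 0.9 m from the base axis. Payload 7.2 kg.
Tool frame: the origin (TCP) lies on the mounting face of the last link; the fingertips stand 173 mm ahead of it and the grasp point (between the pads) lies 155 mm ahead of it; z points along the fingers, y is the line along which they close (so a half turn about z gives the same grasp; the last joint's range is limited). The gripper opens to 85 mm and grips with 20 to 120 N. Pads are 22 mm wide; open, the fingers measure 114 mm over their backs; the gripper's body (76 mm by 85 mm) begins 54 mm behind the grasp point. The pads swing forward as they close: fully open they stand 13 mm farther back than shut.
Start: joints at [-1.4, 0.411, -0.013, 1.596, 0.006, 1.134, -0.082], TCP at [0.148, 0.607, 0.405] pointing down, gripper open.
Joint ranges: [-2.95, 2.95], [-0.29, 1.99], [-1.47, 1.44], [0.14, 2.54], [-1.03, 4.17], [0.13, 1.85], [-2.86, 2.86]. Speed limits (rad/s): [2.39, 2.39, 3.01, 3.01, 3.14, 3.14, 3.14].

## Interface

Orientations are given as [roll, pitch, yaw] about the fixed x, y, z axes, in that order (R = Rz(yaw) Ry(pitch) Rx(roll)).
In Python, from bench import arm gives the robot as it stands.
- The arm moves only by the tool jog_arm, never from a script. Its argument "targets" is a list of rows, each an object of numbers: "dx", "dy", "dz": the shift along the tool's x, y, z in units of 40 mm (1.0 is 40 mm); "wx", "wy", "wz": the turn, a rotation vector about the tool's x, y, z in units of 5 degrees (1.0 is 5 degrees); "jaw": the opening, from -1 (shut) to 1 (fully open). A call has 1 to 12 rows; each row is the pose to reach, as a shift and turn from the pose commanded when the call began, along the tool's axes at that moment; what a row does not reach only later rows make up. A row lasts 1/12 s, in which the tool goes at most 41.7 mm and 7.16 degrees, less where a joint would pass 70% of its speed; a pose out of reach is approached as far as the arm can. A call with a gripper value outside its range is refused whole. The fingers move at their own pace and stop on an object; "force" is the grip in N (left out, the last holds). Time passes only in rows, so rows that repeat a pose let the fingers close. It gives the time, the measured TCP pose, the force, the opening and the grip force at its end, in the units of the state.
- arm.get_state(): the state, without advancing time (a new reading comes with each control period).
- arm.snapshot(name): name is "scene" or "top"; returns a dict with "image" (384x512x3 uint8, red, green, blue), "fx", "fy", "cx", "cy" (pixels), "dist" ([k1, k2, p1, p2, k3] as OpenCV has them; the pictures are not rectified), "world_from_camera" (4x4, takes a point from camera to world coordinates). Camera axes: x right, y down, z forward; pixel columns grow to the right and rows downward; lengths in m; the calibration is good to about 2 mm. A picture is of the moment at which its call begins. There is no depth.
- arm.close_job(): hands the job in; it is judged then, once.
Trained networks look in a picture, given as the dict that the camera call returned (one of the last four; its "shot" number tells which), for a name from the list of things; names that differ only in an ending like _2 or _b are one class to them, and where a whole thing is asked for, a point or a joint stands for the part that bears it (a point fixed in the world has none). Each returns a list of dicts, best first, with "score" (0 to 1); they miss things now and then, are a little off and sometimes report something else, mostly with a low value. They report only what shows in the picture. A call takes as long as a camera call. They do not tell look-alikes from the thing itself.
- arm.find_in(picture, name): "extent" ([left, top, right, bottom] in pixels, round what is visible of it).
- arm.masks_of(picture, name): "region" (384x512 bool, what is visible of it) and "extent" ([left, top, right, bottom] in pixels, round what is visible of it).
The state is a dict: "time_s": time; "joints": joint angles; "qd": joint speeds; "tau": joint torques, N m; "tcp_pos": TCP position; "tcp_rot": TCP orientation; "ft_force": force on the tool from outside, world axes, zero at the start; "moment": the same for the moment, N m; "opening": opening from 0.0 (shut) to 1.0 (fully open); "gripper_force": force on a finger pad.
Only numpy, scipy, OpenCV 4.12 (cv2) and the standard library are available. Lean on these libraries where they do the work, as an engineer would, in place of code of your own. Each camera call takes 0.05 s, during which the arm holds its last target. There are 200 camera calls.

## Task

The round cork coaster and the square wooden trivet on the drying rest are dry: put them away in the slotted wooden rack. Stand the thick trivet upright on one flat edge in the wide slot and the coaster on edge in the empty narrow slot, each centred and fully down on the rack's two rails, then let go. Leave the coaster already stored in the rack and the other things on the table as they are.

Things in the scene. Friction and masses are not known exactly. Their poses are not given: they have to be found in the camera images.
- coaster: The coaster to put away: round brown cork disc, diameter 85, thickness 9 mm, 0.03 kg. Origin at the centre of the face that lies against the drying rest; z is the disc's axis, pointing to the other face. It starts leaning in either bay of the drying rest, 35 degrees off vertical, top toward the robot; -x then points up the slope in the disc's plane, from lower edge to top edge.
- coaster_mid (a point): Centre of that coaster's volume, 4.5 mm from each face; axes as coaster.
- trivet: Square trivet of dark wood with four lighter strips on one face, 85 x 85 x 16 mm, 0.1 kg. Origin at the centre of its plain face (the one against the drying rest); z points through the thickness; x and y are parallel to its edges. It starts leaning in the other bay at the same angle as the coaster, -x up the slope.
- trivet_mid (a point): Centre of the trivet's volume, 8 mm from each face; axes as trivet.
- drying_rest: Fixed light-wood rest, base 100 x 220 mm, origin under its middle, y along its length, x to the rear. Bays at y = +55 and -55 mm, each with two slanted 10 mm dowels (50 mm free between them) on the item's robot side, reaching 67 mm up the slope from its lower edge, and a ledge with 20 mm high side cheeks under it. Items lean loosely, tops free; a finger fits between the dowels.
- rack: Fixed light-wood rack 160 (y) x 85 mm (x), origin under its middle, z up. Two rails along y at x = +-25 mm, tops 20 mm above the table, carry the items. Four upright 8 mm dowels at x = +-25 mm, tops 58 mm above the table, bound each slot; faces of stored items look along y. Slots: wide, 24 mm clear, at y = +46; narrow, 16 mm clear, at y = 0 (empty) and y = -46 mm (holds a coaster).
- wide_slot (a point): In the rack's frame at (0, 46, 62.5) mm: where the trivet's centre is when it stands on its edge in the wide slot. Axes as rack (y across the slot).
- narrow_slot (a point): In the rack's frame at (0, 0, 55.4) mm: where the coaster's centre is when it stands in the empty narrow slot (its lowest point dips between the rails, 13 mm above the table). Axes as rack.
- stored_coaster: A second coaster of the same kind, 85 x 9 mm, loose, already standing in the narrow slot at the rack's y = -46 mm. Leave it there. Origin at the centre of one face.
- mug: Dark green mug, 89 mm high, behind the work; leave alone. Origin under its middle.
- mill: Small glass shaker with grey top, 44 mm across, 90 mm high; leave alone. Origin under its middle.
- lemon: Lemon, 78 x 55 x 56 mm, at the front right; leave alone. Origin at its underside.
Not all that is in view belongs to the job. Several things have the shape of the trivet; the one meant has the colours described above. Leave any purple look-alike of the coaster alone.

How it is judged:
By the outcome, as a careful person would: the job done as asked, in the order asked, and still so for the second after the job is handed in, with the robot touching nothing.
It also fails if it takes over 62 s, if anything falls off the work surface, if the arm or the gripper's body presses on something with over 40 N, if the wrist force passes 120 N, or if a joint passes its speed limit or range.

## Working session

There is one attempt and no reset: what is moved stays moved. The work goes in short steps, Python scripts to look and compute and a tool call to move; the robot and the scene stay as the last step left them, time stands still between calls to the robot, and variables do not carry over. Pictures are saved under pics/ and viewed, at most 10 in all, crops included, and the job is handed in when it is done.

Besides the shell and the picture viewer there is one more tool, called after "Call:" as name(argument=value, ...) on one line, values as JSON. jog_arm: Moves the arm, as the interface text tells. Its arguments: {"type":"object","properties":{"targets":{"type":"array","items":{"type":"object","properties":{"dx":{"type":"number"},"dy":{"type":"number"},"dz":{"type":"number"},"wx":{"type":"number"},"wy":{"type":"number"},"wz":{"type":"number"},"jaw":{"type":"number"}}}},"force":{"type":"number"}},"required":["targets"]}

```bash
mkdir -p pics; ls; python3 - <<'E'
from bench import arm
import cv2,pickle,numpy as np
P={}
for n in("scene","top"):
    s=arm.snapshot(n);P[n]=s
    cv2.imwrite(f"pics/{n}0.png",s["image"][:,:,::-1])
    print(n,s["fx"],s["cx"],s["cy"],s["dist"],np.round(s["world_from_camera"],3).tolist())
    for k in("coaster","trivet","drying_rest","rack","stored_coaster","mug","mill","lemon"):
        print(k,[(round(d["score"],2),np.round(d["extent"]).tolist()) for d in arm.find_in(s,k)])
pickle.dump(P,open("p0.pkl","wb"))
a=np.hstack([P["scene"]["image"],P["top"]["image"]])
print(arm.get_state())
E
```

```text
pics
scene 352.769133234841 249.6079716611694 187.17744890915918 [-0.0605844  0.         0.         0.         0.       ] [[0.888, -0.303, 0.346, 0.286], [-0.46, -0.58, 0.672, -0.544], [-0.003, -0.756, -0.655, 0.669], [0.0, 0.0, 0.0, 1.0]]
coaster [(0.93, [177.0, 220.0, 211.0, 246.0]), (0.44, [184.0, 133.0, 201.0, 149.0])]
trivet [(0.95, [338.0, 256.0, 376.0, 300.0]), (0.61, [228.0, 201.0, 280.0, 263.0]), (0.54, [258.0, 146.0, 296.0, 183.0]), (0.53, [202.0, 146.0, 234.0, 169.0])]
drying_rest [(0.55, [172.0, 139.0, 239.0, 194.0])]
rack [(0.77, [224.0, 206.0, 278.0, 262.0])]
stored_coaster [(0.78, [243.0, 220.0, 274.0, 247.0])]
mug [(0.93, [258.0, 146.0, 297.0, 186.0]), (0.41, [185.0, 135.0, 198.0, 148.0])]
mill [(0.56, [287.0, 181.0, 308.0, 216.0])]
lemon [(0.69, [226.0, 309.0, 257.0, 349.0])]
top 428.11861320757765 257.4466072589812 192.01191921426872 [-0.00946251  0.          0.          0.          0.        ] [[0.016, -0.994, 0.106, 0.471], [-1.0, -0.016, 0.001, 0.051], [0.001, -0.106, -0.994, 1.106], [0.0, 0.0, 0.0, 1.0]]
coaster [(0.83, [122.0, 193.0, 155.0, 214.0]), (0.63, [239
[... 528 characters left out ...]
92.0, 271.0])]
{'time_s': 0.9, 'joints': array([-1.40018249,  0.41108287, -0.01266278,  1.59616622,  0.00558078,
        1.13426497, -0.08220846]), 'qd': array([-0.0010961 , -0.00054027, -0.00162335,  0.00014082, -0.0001413 ,
       -0.000824  , -0.00096997]), 'tau': array([ 9.60602010e-04, -6.00393391e+01,  6.81590382e-01, -2.99749339e+01,
        1.39768052e-02,  1.80079711e-03,  4.56032933e-05]), 'tcp_pos': array([0.14787348, 0.60727052, 0.40472221]), 'tcp_rot': array([ 3.14147929e+00, -1.16126509e-05,  2.90273728e+00]), 'ft_force': array([-0.59368855, -0.32421344,  0.77185943]), 'moment': array([-0.03355138, -0.00650697,  0.00436257]), 'gripper_force': 0.0, 'opening': 1.0004797676565838}
```

View pics/scene0.png

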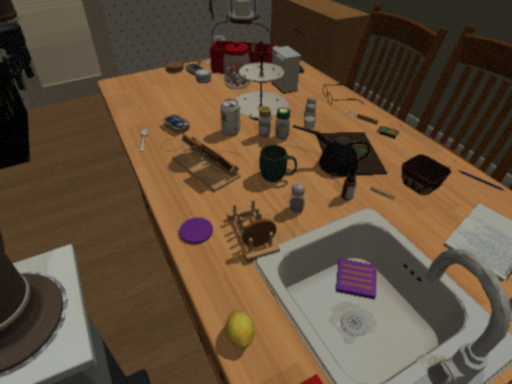

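View pics/top0.png

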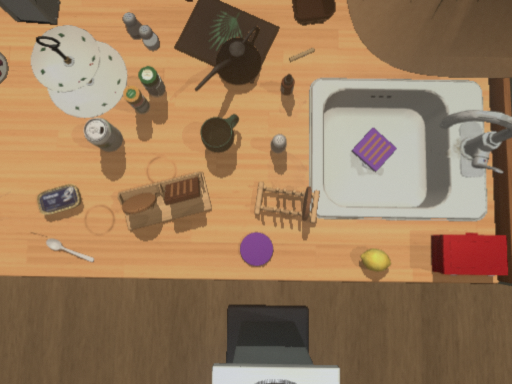

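The top view shows the drying rest at px (120–213, 170–232), with the brown cork coaster at (138,203) and the dark trivet with light strips at (181,190). The rack is at (252–322, 182–225). The look-alikes are a purple disc at (257,249) and a purple trivet in the sink at (374,149); neither has the described colours, so I'll leave them alone. An enlarged crop will confirm this.

```bash
python3 - <<'E'
import cv2,pickle,numpy as np
P=pickle.load(open("p0.pkl","rb"))
t=P["top"]["image"][160:240,112:330,::-1]; s=P["scene"]["image"][125:270,170:300,::-1]
a=cv2.resize(t,None,fx=3.6,fy=3.6,interpolation=cv2.INTER_CUBIC)
b=cv2.resize(s[:75,:75],(300,300),interpolation=cv2.INTER_CUBIC);c=cv2.resize(s[75:,40:115],(300,280),interpolation=cv2.INTER_CUBIC)
o=np.zeros((600,800,3),np.uint8);o[:288,:a.shape[1]]=a;o[300:600,:300]=b;o[300:580,400:700]=c
cv2.imwrite("pics/crop1.png",o)
E
```

```text
(no output)
```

View pics/crop1.png

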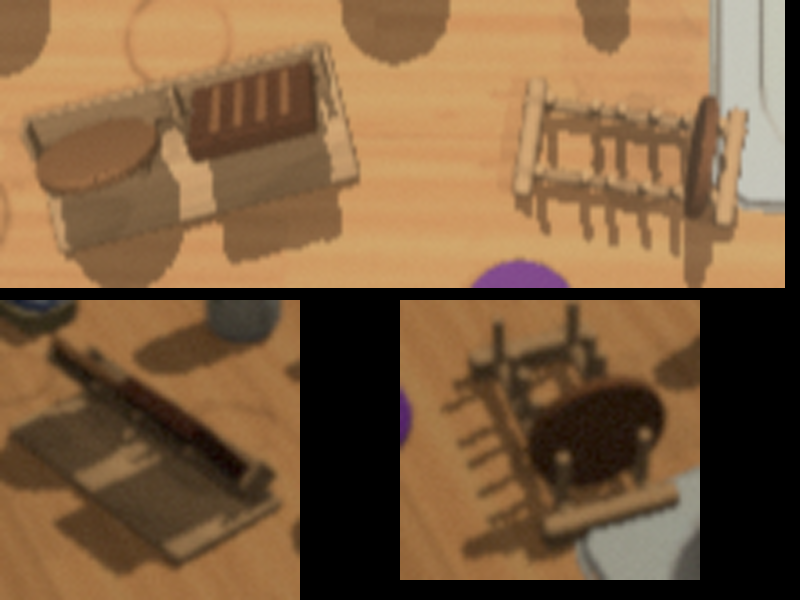

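The crop confirms it: the brown cork disc is in the left (+y) bay and the dark trivet with four lighter strips is in the right (−y) bay. In the rack, the right-hand narrow slot is occupied; the wide slot is at the left end. Next I'll fit models to the silhouettes.

```bash
cat > lib.py <<'E'
import cv2,numpy as np,pickle
from scipy.spatial.transform import Rotation as Ro
from scipy.optimize import minimize
def proj(s,X):
    W=np.linalg.inv(s["world_from_camera"]);K=np.array([[s["fx"],0,s["cx"]],[0,s["fy"],s["cy"]],[0,0,1]])
    return cv2.projectPoints(np.asarray(X,float).reshape(-1,1,3),cv2.Rodrigues(W[:3,:3])[0],W[:3,3],K,np.array(s["dist"],float))[0].reshape(-1,2)
def fill(im,p,SS):
    h=cv2.convexHull(np.float32((p+.5)*SS*16)); cv2.fillConvexPoly(im,np.int32(np.round(h)),255,shift=4)
def soft(s,parts,SS=4):
    im=np.zeros((384*SS,512*SS),np.uint8)
    for X in parts: fill(im,proj(s,X),SS)
    return cv2.resize(im,(512,384),interpolation=cv2.INTER_AREA)/255.
def box(a,b): return np.array([[x,y,z] for x in(a[0],b[0]) for y in(a[1],b[1]) for z in(a[2],b[2])])
TRI=box((-.0425,-.0425,0),(.0425,.0425,.016))
th=np.linspace(0,2*np.pi,48,endpoint=False)
COA=np.array([[.0425*np.cos(t),.0425*np.sin(t),z] for t in th for z in(0,.009)])
def lean(yaw):  # columns: item axes in world; x down slope, z up-and-away
    a=np.radians(35);x=np.array([np.sin(a),0,-np.cos(a)]);z=np.array([np.cos(a),0,np.sin(a)])
    return Ro.from_euler("z",yaw).as_matrix()@np.column_stack([x,np.cross(z,x),z])
def rackparts(x,y,yaw):
    R=Ro.from_euler("z",yaw).as_matrix();P=[]
    for sx in(-.025,.025):
        P.append(box((sx-.004,-.08,.012),(sx+.004,.08,.02)))
        for yy in(62,30,12,-12,-34,-58): P.append(box((sx-.0035,yy/1e3-.0035,.012),(sx+.0035,yy/1e3+.0035,.058)))
    for e in(-.076,.076): P.append(box((-.0425,e-.004,0),(.0425,e+.004,.02)))
    return [p@R.T+[x,y,0] for p in P]
def onplane(s,uv,z):
    K=np.array([[s["fx"],0,s["cx"]],[0,s["fy"],s["cy"]],[0,0,1]]);n=cv2.undistortPoints(np.float64(uv).reshape(-1,1,2),K,np.array(s["dist"])).reshape(-1,2)
    T=np.array(s["world_from_camera"]);d=np.c_[n,np.ones(len(n))]@T[:3,:3].T;return T[:3,3]+d*((z-T[2,3])/d[:,2:])
E
python3 - <<'E'
from lib import *
from bench import arm
S={n:arm.snapshot(n) for n in("top","scene")};M={}
for n in S:
    for k in("coaster","trivet","rack","drying_rest"):
        L=arm.masks_of(S[n],k); M[n,k]=L
        print(n,k,[(round(d["score"],2),np.round(d["extent"]).tolist(),int(d["region"].sum())) for d in L])
pickle.dump((S,M),open("p1.pkl","wb"))
print(onplane(S["top"],[[138,203],[181,190],[287,204]],.04))
E
```

```text
top coaster [(0.87, [242.0, 230.0, 272.0, 268.0], 812), (0.81, [123.0, 193.0, 156.0, 212.0], 449)]
top trivet [(0.74, [254.0, 182.0, 320.0, 224.0], 786), (0.68, [165.0, 180.0, 197.0, 204.0], 720), (0.6, [354.0, 126.0, 394.0, 172.0], 1040)]
top rack [(0.58, [252.0, 186.0, 320.0, 226.0], 600), (0.45, [304.0, 187.0, 312.0, 220.0], 188)]
top drying_rest [(0.85, [120.0, 171.0, 213.0, 230.0], 2115)]
scene coaster [(0.96, [178.0, 218.0, 215.0, 244.0], 682)]
scene trivet [(0.71, [201.0, 143.0, 233.0, 169.0], 224), (0.63, [335.0, 259.0, 378.0, 300.0], 1445)]
scene rack [(0.59, [224.0, 204.0, 278.0, 259.0], 772)]
scene drying_rest [(0.66, [169.0, 139.0, 241.0, 196.0], 1582), (0.18, [287.0, 183.0, 305.0, 217.0], 413)]
[[ 0.5517011   0.34988835  0.04      ]
 [ 0.58608775  0.243502    0.04      ]
 [ 0.55514102 -0.02243434  0.04      ]]
```

```bash
python3 - <<'E'
from lib import *
S,M=pickle.load(open("p1.pkl","rb"))
T,C=S["top"],S["scene"]
mc=M["top","coaster"][1]["region"].astype(float);mt=M["top","trivet"][1]["region"].astype(float)
sc=M["scene","trivet"][0]["region"].astype(float)
def mods(p):
    x,y,z,yaw=p;R=lean(yaw);d=R[:,1]*.055
    return COA@R.T+[x,y,z]+d, TRI@R.T+[x,y,z]-d
def cost(p,w,parts=False):
    c,t=mods(p)
    a=np.abs(soft(T,[c])-mc).sum();b=np.abs(soft(T,[t])-mt).sum();e=np.abs(soft(C,[t])-sc).sum()
    return (a,b,e) if parts else a+b+w*e
fits={}
for w in(0,1.):
    b=None
    for z0 in(.04,.055):
        r=minimize(cost,[.57,.297,z0,.26],args=(w,),method="Nelder-Mead",options=dict(initial_simplex=[[.57,.297,z0,.26],[.58,.297,z0,.26],[.57,.305,z0,.26],[.57,.297,z0+.012,.26],[.57,.297,z0,.32]],xatol=1e-4,fatol=.5))
        if b is None or r.fun<b.fun:b=r
    fits[w]=b.x;print("items",w,b.x.round(4),b.fun,cost(b.x,1,True))
# rack
mr=M["top","rack"][0]["region"];ms=M["scene","rack"][0]["region"]
# distance-based: use wood brightness edges: local-mean-subtracted image correlation with model
def cr(p,full=False):
    P=rackparts(*p);v=0
    for s,m in((T,mr),(C,ms)):
        a=soft(s,P,3);v+=np.abs(a-m).sum()
    return v
r=minimize(cr,[.55,-.02,-.14],method="Nelder-Mead",options=dict(initial_simplex=[[.55,-.02,-.14],[.56,-.02,-.14],[.55,-.01,-.14],[.55,-.02,-.07]],xatol=1e-4,fatol=.5))
print("rack",r.x.round(4),r.fun);pickle.dump((fits,r.x),open("fit.pkl","wb"))
def ov(s,polys,crop,f):
    x0,y0,x1,y1=crop;im=cv2.resize(s["image"][y0:y1,x0:x1,::-1],None,fx=f,fy=f,interpolation=cv2.INTER_CUBIC)
    for X,col in polys:
        h=cv2.convexHull(np.float32(((proj(s,X)+.5)-[x0,y0])*f*8));cv2.polylines(im,[np.int32(h)],True,col,1,shift=3)
    return im
c,t=mods(fits[1.]);rp=[(q,(255,255,0)) for q in rackparts(*r.x)]
pl=[(c,(0,255,0)),(t,(0,255,0))]+rp
o=np.zeros((600,800,3),np.uint8)
a=ov(T,pl,(112,165,212,235),4);o[:280,:400]=a;a=ov(T,pl,(245,170,335,235),4);o[:260,410:770]=a
a=ov(C,pl,(170,125,250,200),4);o[290:590,:320]=a;a=ov(C,pl,(210,195,290,270),4);o[290:590,410:730]=a
cv2.imwrite("pics/ov1.png",o)
E
```

```text
items 0 [0.5663 0.2974 0.0135 0.2652] 120.83921568627451 (np.float64(72.45882352941177), np.float64(48.38039215686274), np.float64(471.32941176470587))
items 1.0 [0.562  0.2892 0.0576 0.2623] 240.31372549019608 (np.float64(105.53725490196078), np.float64(70.62352941176471), np.float64(64.15294117647059))
rack [ 0.5616 -0.0197 -0.1497] 932.5450980392158
```

View pics/ov1.png

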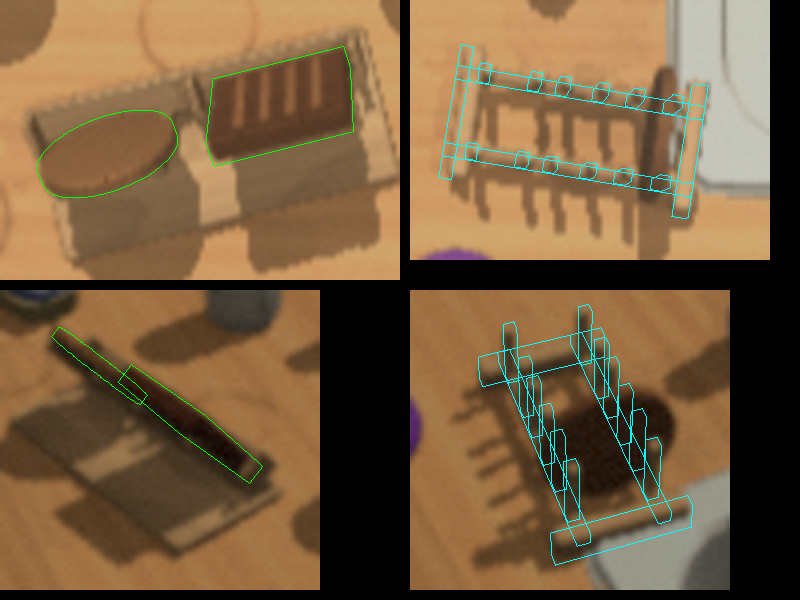

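The overlay fits the items to about 1 px. The rack fit is skewed (measured bars suggest yaw near −7.5°), so I'll refine it later. First I'll compute the trivet approach.

```bash
cat >> lib.py <<'E'
def Rtool(yaw,tilt):  # tool y along (cos yaw,sin yaw) tilted up by tilt, z down and away
    c,s=np.cos(tilt),np.sin(tilt)
    return Ro.from_euler("z",yaw).as_matrix()@np.column_stack([[0,1,0],[c,0,s],[s,0,-c]])
def delta(st,p,R,L=.155):
    R0=Ro.from_euler("xyz",st["tcp_rot"]).as_matrix();t=p-L*R[:,2]
    d=R0.T@(t-st["tcp_pos"])/.04; w=Ro.from_matrix(R0.T@R).as_rotvec()/np.radians(5)
    return d.round(3),w.round(3)
E
python3 - <<'E'
from lib import *
from bench import arm
fits,rk=pickle.load(open("fit.pkl","rb"));x,y,z,yaw=fits[1.]
R=lean(yaw);g=np.array([x,y,z])-R[:,1]*.055+R[:,2]*.008-R[:,0]*.0235
Rt=Rtool(yaw,np.radians(35));print("grasp",g.round(4),"axes\n",Rt.round(3))
st=arm.get_state()
for b in(.1,0): print(b,delta(st,g-Rt[:,2]*b,Rt))
# rack refine: saturation + bright map
S,M=pickle.load(open("p1.pkl","rb"))
def feat(s):
    im=cv2.cvtColor(s["image"],cv2.COLOR_RGB2HSV).astype(float);return -im[:,:,1]/255+.5*im[:,:,2]/255
F={n:feat(S[n]) for n in S}
W={"top":(slice(176,230),slice(246,309)),"scene":(slice(198,268),slice(216,285))}
def ncc(p,names):
    v=0
    for n in names:
        a=soft(S[n],rackparts(*p),3)[W[n]].ravel();f=F[n][W[n]].ravel();a=a-a.mean();f=f-f.mean();v-=a@f/np.sqrt(a@a*(f@f))
    return v
for names in(("top",),("scene",),("top","scene")):
    b=min((minimize(ncc,[.555,y0,-.13],args=(names,),method="Nelder-Mead",options=dict(initial_simplex=[[.555,y0,-.13],[.562,y0,-.13],[.555,y0+.006,-.13],[.555,y0,-.10]],xatol=1e-4,fatol=1e-4)) for y0 in(-.03,-.024,-.018)),key=lambda r:r.fun)
    print(names,b.x.round(4),b.fun)
E
```

```text
grasp [0.5695 0.2343 0.0814] axes
 [[-0.259  0.791  0.554]
 [ 0.966  0.212  0.149]
 [ 0.     0.574 -0.819]]
0.1 (array([-9.241, -8.322,  2.86 ]), array([-6.311, -3.739, 11.86 ]))
0 (array([-10.498,  -7.633,   4.908]), array([-6.311, -3.739, 11.86 ]))
('top',) [ 0.5682 -0.0261 -0.1345] -0.20245826530217265
('scene',) [ 0.5924 -0.0588 -0.5099] -0.356182453580549
('top', 'scene') [ 0.5687 -0.0267 -0.1363] -0.18830272534265752
```

Call:
jog_arm(targets=[{"dx": -9.24, "dy": -8.32, "dz": 2.86, "wx": -6.31, "wy": -3.74, "wz": 11.86, "jaw": 0.2}, {"dx": -9.24, "dy": -8.32, "dz": 2.86, "wx": -6.31, "wy": -3.74, "wz": 11.86, "jaw": 0.2}, {"dx": -9.24, "dy": -8.32, "dz": 2.86, "wx": -6.31, "wy": -3.74, "wz": 11.86, "jaw": 0.2}, {"dx": -9.24, "dy": -8.32, "dz": 2.86, "wx": -6.31, "wy": -3.74, "wz": 11.86, "jaw": 0.2}, {"dx": -9.24, "dy": -8.32, "dz": 2.86, "wx": -6.31, "wy": -3.74, "wz": 11.86, "jaw": 0.2}, {"dx": -9.24, "dy": -8.32, "dz": 2.86, "wx": -6.31, "wy": -3.74, "wz": 11.86, "jaw": 0.2}, {"dx": -9.24, "dy": -8.32, "dz": 2.86, "wx": -6.31, "wy": -3.74, "wz": 11.86, "jaw": 0.2}, {"dx": -9.24, "dy": -8.32, "dz": 2.86, "wx": -6.31, "wy": -3.74, "wz": 11.86, "jaw": 0.2}, {"dx": -9.24, "dy": -8.32, "dz": 2.86, "wx": -6.31, "wy": -3.74, "wz": 11.86, "jaw": 0.2}, {"dx": -9.24, "dy": -8.32, "dz": 2.86, "wx": -6.31, "wy": -3.74, "wz": 11.86, "jaw": 0.2}, {"dx": -9.24, "dy": -8.32, "dz": 2.86, "wx": -6.31, "wy": -3.74, "wz": 11.86, "jaw": 0.2}, {"dx": -9.24, "dy": -8.32, "dz": 2.86, "wx": -6.31, "wy": -3.74, "wz": 11.86, "jaw": 0.2}], force=40)

```text
time_s: 2.4
tcp_pos: [0.405, 0.2309, 0.3004]
tcp_rot: [2.529, 0.003, 1.827]
ft_force: [1.2, 0.2, -0.8]
opening: 0.6
gripper_force: 0.0
```

```bash
cat > tg.py <<'E'
from lib import *
from bench import arm
fits,rk=pickle.load(open("fit.pkl","rb"));x,y,z,yaw=fits[1.]
R=lean(yaw);g=np.array([x,y,z])-R[:,1]*.055+R[:,2]*.008-R[:,0]*.0235
Rt=Rtool(yaw,np.radians(35))
st=arm.get_state();print(st["joints"].round(2))
for b in(.1,.05,0): print(b,delta(st,g-Rt[:,2]*b,Rt))
E
python3 tg.py
```

```text
[-1.27  0.2   0.63  2.35  1.12  0.14 -1.51]
0.1 (array([-0.982,  0.135,  0.407]), array([ 0.02 ,  0.065, -0.041]))
0.05 (array([-0.974,  0.133,  1.657]), array([ 0.02 ,  0.065, -0.041]))
0 (array([-0.967,  0.131,  2.907]), array([ 0.02 ,  0.065, -0.041]))
```

Call:
jog_arm(targets=[{"dx": -0.97, "dy": 0.135, "dz": 0.8, "wx": 0, "wy": 0.06, "wz": -0.04, "jaw": 0.2}, {"dx": -0.97, "dy": 0.135, "dz": 0.8, "wx": 0, "wy": 0.06, "wz": -0.04, "jaw": 0.2}, {"dx": -0.97, "dy": 0.135, "dz": 0.8, "wx": 0, "wy": 0.06, "wz": -0.04, "jaw": 0.2}, {"dx": -0.97, "dy": 0.135, "dz": 0.8, "wx": 0, "wy": 0.06, "wz": -0.04, "jaw": 0.2}])

```text
time_s: 2.73
tcp_pos: [0.4372, 0.2009, 0.2774]
tcp_rot: [2.529, -0.001, 1.835]
ft_force: [0.8, -1.4, 0.2]
opening: 0.599
gripper_force: 0.0
```

```bash
python3 tg.py
```

```text
[-0.79  0.25  0.22  2.33  1.67  0.14 -1.96]
0.1 (array([-0.051, -0.016, -0.404]), array([ 0.018, -0.024,  0.014]))
0.05 (array([-0.053, -0.018,  0.846]), array([ 0.018, -0.024,  0.014]))
0 (array([-0.056, -0.02 ,  2.096]), array([ 0.018, -0.024,  0.014]))
```

Call:
jog_arm(targets=[{"dx": -0.05, "dy": -0.02, "dz": 0.5, "jaw": 0.2}, {"dx": -0.05, "dy": -0.02, "dz": 0.9, "jaw": 0.2}, {"dx": -0.05, "dy": -0.02, "dz": 1.2, "jaw": 0.2}, {"dx": -0.05, "dy": -0.02, "dz": 1.2, "jaw": 0.2}])

```text
invalid input at $.targets[0]: expected keys dx, dy, dz, wx, wy, wz, jaw
```

```bash
python3 tg.py; python3 - <<'E'
from lib import *
from bench import arm
o=np.zeros((400,800,3),np.uint8)
a=arm.snapshot("scene")["image"][90:210,140:260,::-1];b=arm.snapshot("top")["image"][130:250,110:230,::-1]
o[:,:400]=cv2.resize(a,(400,400),interpolation=2);o[:,400:]=cv2.resize(b,(400,400),interpolation=2)
cv2.imwrite("pics/pre1.png",o)
E
```

```text
[-0.79  0.25  0.22  2.33  1.67  0.14 -1.96]
0.1 (array([-0.051, -0.016, -0.404]), array([ 0.018, -0.024,  0.014]))
0.05 (array([-0.053, -0.018,  0.846]), array([ 0.018, -0.024,  0.014]))
0 (array([-0.056, -0.02 ,  2.096]), array([ 0.018, -0.024,  0.014]))
```

View pics/pre1.png

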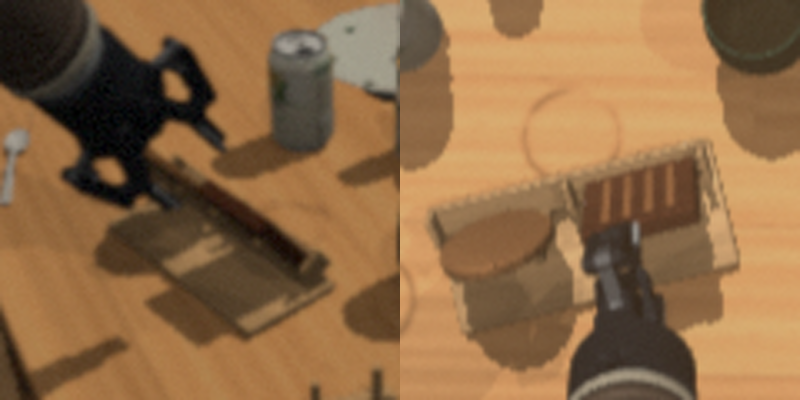

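```bash
python3 - <<'E'
from lib import *
from bench import arm
st=arm.get_state();R=Ro.from_euler("xyz",st["tcp_rot"]).as_matrix();p=st["tcp_pos"]
S,M=pickle.load(open("p1.pkl","rb"))
fits,rk=pickle.load(open("fit.pkl","rb"));x,y,z,yaw=fits[1.];L=lean(yaw)
e=np.array([x,y,z])-L[:,1]*.055+L[:,2]*.016-L[:,0]*.0425
pts=[p+R@[0,s*.035,.165] for s in(1,-1)]+[p+R@[0,0,.155],e,e-L[:,1]*.0425,e+L[:,1]*.0425]
f=400/120
print("top",((proj(S["top"],pts)-[110,130])*f+[400,0]).round().tolist());print("scene",((proj(S["scene"],pts)-[140,90])*f).round().tolist())
print(R.round(3))
E
```

```text
top [[617.0, 225.0], [647.0, 311.0], [632.0, 276.0], [635.0, 220.0], [693.0, 205.0], [576.0, 234.0]]
scene [[221.0, 138.0], [169.0, 207.0], [188.0, 166.0], [238.0, 198.0], [269.0, 219.0], [208.0, 177.0]]
[[-0.261  0.79   0.555]
 [ 0.965  0.213  0.151]
 [ 0.001  0.575 -0.818]]
```

The overlay checks out: the fingers are where predicted, and the trivet sits about 2 mm further toward −y. I'll approach with that offset.

Call:
jog_arm(targets=[{"dx": -0.1, "dy": -0.02, "dz": 0.6, "wx": 0, "wy": 0, "wz": 0, "jaw": 0.2}, {"dx": -0.1, "dy": -0.02, "dz": 1.1, "wx": 0, "wy": 0, "wz": 0, "jaw": 0.2}, {"dx": -0.1, "dy": -0.02, "dz": 1.5, "wx": 0, "wy": 0, "wz": 0, "jaw": 0.2}, {"dx": -0.1, "dy": -0.02, "dz": 1.8, "wx": 0, "wy": 0, "wz": 0, "jaw": 0.2}, {"dx": -0.1, "dy": -0.02, "dz": 2.1, "wx": 0, "wy": 0, "wz": 0, "jaw": 0.2}, {"dx": -0.1, "dy": -0.02, "dz": 2.1, "wx": 0, "wy": 0, "wz": 0, "jaw": 0.2}])

```text
time_s: 3.33
tcp_pos: [0.4834, 0.2122, 0.2072]
tcp_rot: [2.531, -0.0, 1.839]
ft_force: [0.4, 0.4, 0.4]
opening: 0.603
gripper_force: 0.0
```

```bash
python3 tg.py; python3 - <<'E'
from lib import *
from bench import arm
o=np.zeros((400,800,3),np.uint8)
a=arm.snapshot("scene")["image"][115:215,150:250,::-1];b=arm.snapshot("top")["image"][150:250,120:220,::-1]
o[:,:400]=cv2.resize(a,(400,400),interpolation=2);o[:,400:]=cv2.resize(b,(400,400),interpolation=2)
cv2.imwrite("pics/pre2.png",o)
E
```

```text
[-0.47  0.46 -0.11  2.25  2.2   0.26 -2.44]
0.1 (array([-0.016,  0.017, -2.523]), array([-0.002, -0.038,  0.05 ]))
0.05 (array([-0.02 ,  0.017, -1.273]), array([-0.002, -0.038,  0.05 ]))
0 (array([-0.024,  0.017, -0.023]), array([-0.002, -0.038,  0.05 ]))
```

View pics/pre2.png

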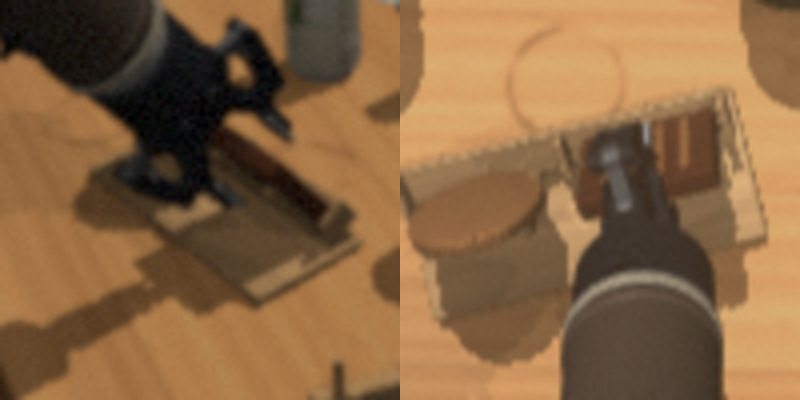

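Call:
jog_arm(targets=[{"dx": -0.06, "dy": 0.02, "dz": -0.02, "wx": 0, "wy": 0, "wz": 0, "jaw": -0.4}, {"dx": -0.06, "dy": 0.02, "dz": -0.02, "wx": 0, "wy": 0, "wz": 0, "jaw": -0.5}, {"dx": -0.06, "dy": 0.02, "dz": -0.02, "wx": 0, "wy": 0, "wz": 0, "jaw": -0.9}, {"dx": -0.06, "dy": 0.02, "dz": -0.02, "wx": 0, "wy": 0, "wz": 0, "jaw": -0.9}, {"dx": -0.06, "dy": 0.02, "dz": -0.02, "wx": 0, "wy": 0, "wz": 0, "jaw": -0.9}, {"dx": -0.06, "dy": 0.02, "dz": -0.02, "wx": 0, "wy": 0, "wz": 0, "jaw": -0.9}], force=50)

```text
time_s: 3.93
tcp_pos: [0.4836, 0.2096, 0.2108]
tcp_rot: [2.527, -0.001, 1.839]
ft_force: [-4.4, -1.9, 7.8]
opening: 0.181
gripper_force: 49.2
```

Call:
jog_arm(targets=[{"dx": 0, "dy": 0.05, "dz": -0.5, "wx": 0, "wy": 0, "wz": 0, "jaw": -0.9}, {"dx": 0, "dy": 0.1, "dz": -1.2, "wx": 0, "wy": 0, "wz": 0, "jaw": -0.9}, {"dx": 0, "dy": 0.1, "dz": -1.9, "wx": 0, "wy": 0, "wz": 0, "jaw": -0.9}, {"dx": 0, "dy": 0.1, "dz": -2.6, "wx": 0, "wy": 0, "wz": 0, "jaw": -0.9}, {"dx": 0, "dy": 0.1, "dz": -3.1, "wx": 0, "wy": 0, "wz": 0, "jaw": -0.9}, {"dx": 0, "dy": 0.1, "dz": -3.1, "wx": 0, "wy": 0, "wz": 0, "jaw": -0.9}])

```text
time_s: 4.43
tcp_pos: [0.4268, 0.1933, 0.3038]
tcp_rot: [2.523, 0.005, 1.835]
ft_force: [1.0, -0.1, -0.7]
opening: 0.18
gripper_force: 50.4
```

```bash
cat > tr.py <<'E'
import sys
from lib import *
from bench import arm
# usage: tr.py x y z_grasp yaw_of_tool_y(deg)
x,y,z,yw=map(float,sys.argv[1:5])
st=arm.get_state();print(st["joints"].round(2),st["opening"].round(3))
print(delta(st,np.array([x,y,z]),Rtool(np.radians(yw),0)))
E
python3 tr.py .5687 -.0267 .20 -97.8; python3 tr.py .5687 -.0267 .20 82.2
```

```text
Traceback (most recent call last):
  File "tr.py", line 6, in <module>
    st=arm.get_state();print(st["joints"].round(2),st["opening"].round(3))
                                                   ^^^^^^^^^^^^^^^^^^^
AttributeError: 'float' object has no attribute 'round'
Traceback (most recent call last):
  File "tr.py", line 6, in <module>
    st=arm.get_state();print(st["joints"].round(2),st["opening"].round(3))
                                                   ^^^^^^^^^^^^^^^^^^^
AttributeError: 'float' object has no attribute 'round'
```

```bash
sed -i 's/st\["opening"\].round(3)/round(st["opening"],3)/' tr.py; python3 tr.py .50 .13 .22 35;  python3 tr.py .5687 -.02 .20 82.2
```

```text
[-0.8   0.17  0.22  2.33  1.26  0.17 -1.54] 0.18
(array([-2.016,  2.128, -0.657]), array([ 7.005,  1.286, -3.82 ]))
[-0.8   0.17  0.22  2.33  1.26  0.17 -1.54] 0.18
(array([-6.082,  2.376,  0.16 ]), array([  6.215,   4.192, -12.937]))
```

Call:
jog_arm(targets=[{"dx": -0.2, "dy": 0.4, "dz": -0.5, "wx": 1.4, "wy": 0.25, "wz": -0.7, "jaw": -0.9}, {"dx": -0.6, "dy": 0.8, "dz": -0.6, "wx": 2.8, "wy": 0.5, "wz": -1.4, "jaw": -0.9}, {"dx": -1.0, "dy": 1.2, "dz": -0.65, "wx": 4.2, "wy": 0.75, "wz": -2.1, "jaw": -0.9}, {"dx": -1.4, "dy": 1.6, "dz": -0.65, "wx": 5.6, "wy": 1.0, "wz": -2.9, "jaw": -0.9}, {"dx": -1.8, "dy": 2.0, "dz": -0.65, "wx": 7.0, "wy": 1.29, "wz": -3.82, "jaw": -0.9}, {"dx": -2.0, "dy": 2.13, "dz": -0.65, "wx": 7.0, "wy": 1.29, "wz": -3.82, "jaw": -0.9}, {"dx": -2.0, "dy": 2.13, "dz": -0.65, "wx": 7.0, "wy": 1.29, "wz": -3.82, "jaw": -0.9}])

```text
time_s: 5.02
tcp_pos: [0.4904, 0.1382, 0.363]
tcp_rot: [2.752, 0.099, 1.92]
ft_force: [0.6, -0.4, -1.6]
opening: 0.182
gripper_force: 50.4
```

```bash
python3 tr.py .5687 -.0267 .20 82.2;python3 tr.py .5687 -.0267 .20 -97.8
```

```text
[-0.31  0.17 -0.11  2.08  0.27  0.52 -0.26] 0.182
(array([-4.501,  0.15 ,  0.762]), array([  3.395,   3.415, -12.042]))
[-0.31  0.17 -0.11  2.08  0.27  0.52 -0.26] 0.182
(array([-4.501,  0.15 ,  0.762]), array([ 3.916, -3.893, 23.415]))
```

```bash
python3 - <<'E'
from lib import *
S,M=pickle.load(open("p1.pkl","rb"))
o=np.zeros((560,800,3),np.uint8)
def put(s,x0,y0,w,h,f,X,Y):
    o[Y:Y+h*f,X:X+w*f]=cv2.resize(s["image"][y0:y0+h,x0:x0+w,::-1],None,fx=f,fy=f,interpolation=cv2.INTER_CUBIC)
    for u in range(x0,x0+w,10): cv2.line(o,(X+(u-x0)*f+f//2,Y),(X+(u-x0)*f+f//2,Y+6),(0,0,255));cv2.putText(o,str(u),(X+(u-x0)*f,Y+18),0,.35,(0,0,255))
    for v in range(y0,y0+h,10): cv2.line(o,(X,Y+(v-y0)*f+f//2),(X+6,Y+(v-y0)*f+f//2),(0,0,255));cv2.putText(o,str(v),(X+8,Y+(v-y0)*f+6),0,.35,(0,0,255))
put(S["top"],250,176,74,54,6,0,0);put(S["scene"],220,200,60,64,5,460,0)
# contrast-stretched NCC overlay candidate
fx=6
put(S["top"],250,190-14,74,54,4,0,335)
for p,c in(((.5687,-.0267,-.1363),(255,255,0)),((.5595,-.0244,-.135),(0,255,0))):
    for X in rackparts(*p)[:]:
        h=cv2.convexHull(np.float32((proj(S["top"],X)+.5-[250,176])*4));cv2.polylines(o,[np.int32(h+[0,335])],True,c,1)
cv2.imwrite("pics/rack.png",o)
E
```

```text
(no output)
```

View pics/rack.png

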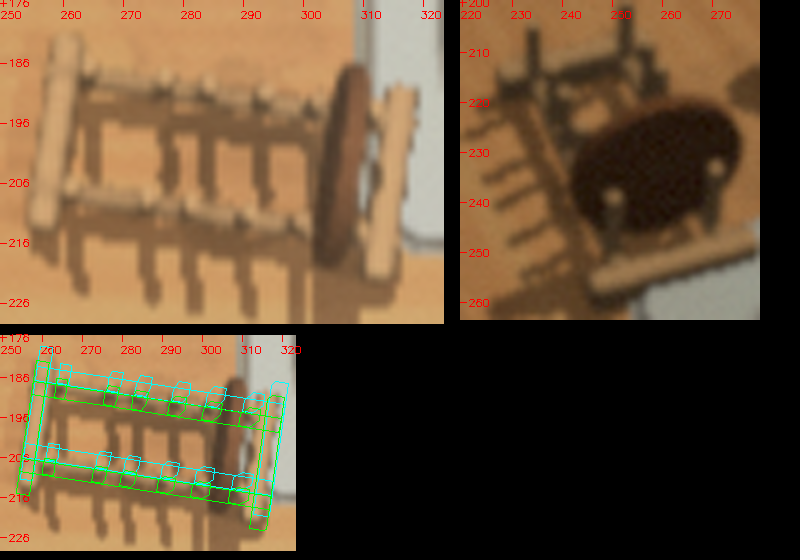

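```bash
python3 - <<'E'
from lib import *
from scipy.optimize import least_squares
S,M=pickle.load(open("p1.pkl","rb"));T,C=S["top"],S["scene"]
tp=lambda a:np.array([[250+(X-3)/6,176+(Y-3)/6] for X,Y in a])
bars=tp([(68,38),(43,227),(402,88),(382,277)]);bm=np.array([[.0425,.074],[-.0425,.074],[.0425,-.074],[-.0425,-.074]])
yy=np.array([62,30,12,-12,-34])/1e3
d=tp([(88,75),(160,87),(207,88),(258,100),(310,105),(70,185),(149,197),(193,200),(243,213),(293,222)])
dm=np.array([(sx,y,.057) for sx in(.025,-.025) for y in yy])
sp=np.array([[250.3,238.5],[270.7,232.5],[234.1,205.9],[252.5,201.5]]);sm=np.array([[-.025,-.058,.057],[.025,-.058,.057],[-.025,.062,.057],[.025,.062,.057]])
def res(p,sel,full=False):
    R=Ro.from_euler("z",p[2]).as_matrix();o=np.array([p[0],p[1],0]);r={}
    B=np.c_[bm,np.full(4,p[3])];B[:,1]*=p[4]
    r["bar"]=proj(T,B@R.T+o)-bars;r["dow"]=proj(T,dm@R.T+o)-d;r["sc"]=proj(C,sm@R.T+o)-sp
    return r if full else np.r_[np.concatenate([r[k].ravel() for k in sel]),(p[3]-.02)/.004,(p[4]-1)/.03]
for sel in(("bar",),("dow",),("sc",),("bar","dow"),("bar","dow","sc")):
    f=least_squares(res,[.56,-.025,-.13,.02,1],args=(sel,),loss="soft_l1",x_scale=[.01,.01,.1,.01,.1]);print(sel,f.x.round(4),round(f.cost,2))
r=res(f.x,(),True)
for k in r: print(k,r[k].round(1).tolist())
E
```

```text
('bar',) [ 0.5628 -0.0233 -0.1243  0.0191  0.9813] 1.46
('dow',) [ 0.562  -0.0213 -0.132   0.02    1.    ] 4.44
('sc',) [ 0.5604 -0.0219 -0.122   0.02    1.    ] 1.77
('bar', 'dow') [ 0.5622 -0.0219 -0.1275  0.02    0.981 ] 6.61
('bar', 'dow', 'sc') [ 0.5617 -0.0218 -0.1262  0.0203  0.981 ] 8.98
bar [[-0.5, -0.2], [-1.1, 1.2], [0.1, -0.5], [-0.8, 1.0]]
dow [[-0.5, -0.7], [0.4, -0.9], [-0.2, -0.1], [0.9, -0.7], [1.1, -0.3], [-0.3, 0.9], [-0.6, 0.8], [-0.7, 1.3], [0.7, 0.5], [1.3, 0.3]]
sc [[0.6, 0.5], [0.5, 0.7], [0.2, -1.3], [0.5, -1.6]]
```

Rack pose is (0.562, −0.022), yaw −7.2°, and the bars, dowels and scene view agree. Now I'll move the trivet above the wide slot.

```bash
python3 tr.py .5675 .0238 .18 82.8
```

```text
[-0.31  0.17 -0.11  2.08  0.27  0.52 -0.26] 0.182
(array([-3.261,  0.38 ,  1.266]), array([  3.38 ,   3.436, -12.16 ]))
```

Call:
jog_arm(targets=[{"dx": -0.4, "dy": 0.05, "dz": 0, "wx": 0.5, "wy": 0.5, "wz": -1.3, "jaw": -0.9}, {"dx": -0.8, "dy": 0.1, "dz": 0, "wx": 0.9, "wy": 0.9, "wz": -2.6, "jaw": -0.9}, {"dx": -1.2, "dy": 0.15, "dz": 0.2, "wx": 1.3, "wy": 1.3, "wz": -3.9, "jaw": -0.9}, {"dx": -1.6, "dy": 0.2, "dz": 0.4, "wx": 1.7, "wy": 1.7, "wz": -5.2, "jaw": -0.9}, {"dx": -2.0, "dy": 0.25, "dz": 0.6, "wx": 2.0, "wy": 2.0, "wz": -6.5, "jaw": -0.9}, {"dx": -2.4, "dy": 0.3, "dz": 0.8, "wx": 2.3, "wy": 2.3, "wz": -7.8, "jaw": -0.9}, {"dx": -2.8, "dy": 0.35, "dz": 1.0, "wx": 2.7, "wy": 2.7, "wz": -9.1, "jaw": -0.9}, {"dx": -3.26, "dy": 0.38, "dz": 1.27, "wx": 3.1, "wy": 3.1, "wz": -10.5, "jaw": -0.9}, {"dx": -3.26, "dy": 0.38, "dz": 1.27, "wx": 3.38, "wy": 3.44, "wz": -11.7, "jaw": -0.9}, {"dx": -3.26, "dy": 0.38, "dz": 1.27, "wx": 3.38, "wy": 3.44, "wz": -12.16, "jaw": -0.9}, {"dx": -3.26, "dy": 0.38, "dz": 1.27, "wx": 3.38, "wy": 3.44, "wz": -12.16, "jaw": -0.9}, {"dx": -3.26, "dy": 0.38, "dz": 1.27, "wx": 3.38, "wy": 3.44, "wz": -12.16, "jaw": -0.9}])

```text
time_s: 6.02
tcp_pos: [0.5679, 0.0239, 0.3348]
tcp_rot: [3.14, 0.004, 3.01]
ft_force: [-0.5, -0.2, -0.9]
opening: 0.18
gripper_force: 50.4
```

```bash
python3 tr.py .5675 .0238 .13 82.8
```

```text
[ 0.1   0.4  -0.29  1.8   0.14  0.95  1.19] 0.18
(array([ 0.013, -0.004,  1.245]), array([ 0.015,  0.041, -0.068]))
```

```bash
cat > hand.py <<'E'
from lib import *
from bench import arm
def hold(st,model,a,dz,tx): # model centred; a along tool x, dz depth of centre ahead of grasp point, tx tilt about tool y
    R=Ro.from_euler("xyz",st["tcp_rot"]).as_matrix();c=st["tcp_pos"]+R@[a,0,.155+dz]
    Q=R@Ro.from_euler("y",tx).as_matrix()
    return model@Q.T+c
E
python3 - <<'E'
from hand import *
TC=box((-.0425,-.008,-.0425),(.0425,.008,.0425))
s=arm.snapshot("scene");st=arm.get_state()
L=arm.masks_of(s,"trivet");print([(round(d["score"],2),np.round(d["extent"]).tolist(),int(d["region"].sum())) for d in L])
X=hold(st,TC,0,.0235,0);u=proj(s,X);c=u.mean(0);print(u.min(0).round(),u.max(0).round())
m=min(L,key=lambda d:np.hypot(*(np.array(d["extent"]).reshape(2,2).mean(0)-c)))["region"].astype(float)
f=lambda p:np.abs(soft(s,[hold(st,TC,*p)])-m).sum()
r=minimize(f,[0,.0235,0],method="Nelder-Mead",options=dict(initial_simplex=[[0,.0235,0],[.01,.0235,0],[0,.03,0],[0,.0235,.15]]));print(r.x.round(4),r.fun,f([0,.0235,0]))
x0,y0=int(c[0])-50,int(c[1])-60;F=5;im=cv2.resize(s["image"][y0:y0+115,x0:x0+110,::-1],None,fx=F,fy=F,interpolation=2)
for p,col in((r.x,(0,255,0)),([0,.0235,0],(255,255,0))):
    v=((proj(s,hold(st,TC,*p))+.5-[x0,y0])*F).astype(int)
    for i in range(8):
        for b in(1,2,4):
            if not i&b: cv2.line(im,tuple(map(int,v[i])),tuple(map(int,v[i|b])),col,1)
for X in rackparts(.5617,-.0218,-.126):
    h=cv2.convexHull(np.float32((proj(s,X)+.5-[x0,y0])*F));cv2.polylines(im,[np.int32(h)],True,(255,0,255),1)
cv2.imwrite("pics/hand1.png",im)
E
```

```text
[(0.85, [229.0, 157.0, 265.0, 194.0], 928), (0.61, [336.0, 257.0, 377.0, 301.0], 1437), (0.27, [226.0, 200.0, 280.0, 264.0], 743)]
[226. 155.] [265. 195.]
[ 0.0038  0.0248 -0.0185] 305.235294117647 362.20392156862744
```

View pics/hand1.png

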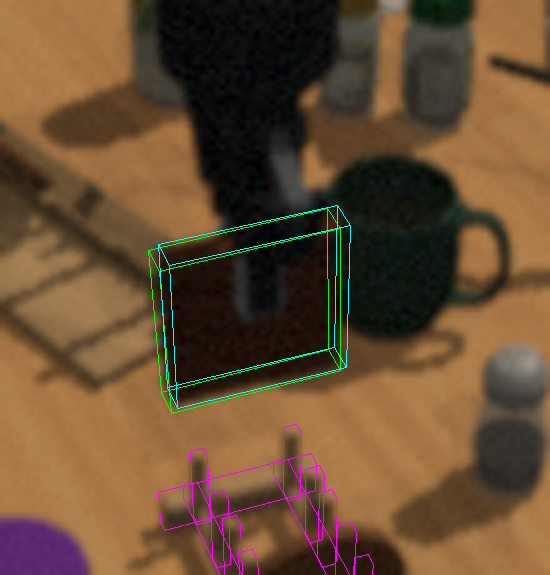

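Call:
jog_arm(targets=[{"dx": -0.06, "dy": 0, "dz": 0.4, "wx": 0, "wy": 0.04, "wz": -0.06, "jaw": -0.9}, {"dx": -0.06, "dy": 0, "dz": 0.9, "wx": 0, "wy": 0.04, "wz": -0.06, "jaw": -0.9}, {"dx": -0.06, "dy": 0, "dz": 1.2, "wx": 0, "wy": 0.04, "wz": -0.06, "jaw": -0.9}, {"dx": -0.06, "dy": 0, "dz": 1.5, "wx": 0, "wy": 0.04, "wz": -0.06, "jaw": -0.9}, {"dx": -0.06, "dy": 0, "dz": 1.7, "wx": 0, "wy": 0.04, "wz": -0.06, "jaw": -0.9}, {"dx": -0.06, "dy": 0, "dz": 1.8, "wx": 0, "wy": 0.04, "wz": -0.06, "jaw": -0.9}, {"dx": -0.06, "dy": 0, "dz": 1.8, "wx": 0, "wy": 0.04, "wz": -0.06, "jaw": -0.9}])

```text
time_s: 6.7
tcp_pos: [0.5704, 0.0233, 0.2621]
tcp_rot: [3.141, -0.001, 3.018]
ft_force: [0.4, -0.3, -1.8]
opening: 0.177
gripper_force: 50.4
```

```bash
python3 tr.py .5705 .0238 .087 82.8; python3 -c "
from bench import arm
s=arm.get_state();print(s['ft_force'],s['moment'])"
```

```text
[ 0.08  0.5  -0.27  1.85  0.18  0.81  1.16] 0.177
(array([-0.001,  0.013,  0.504]), array([ 0.002, -0.016,  0.019]))
[ 0.43282223 -0.29498009 -1.83600035] [-0.02597984 -0.04879903  0.07666241]
```

No contact, so the trivet is inside the slot. Lowering onto the rails.

Call:
jog_arm(targets=[{"dx": 0, "dy": 0, "dz": 0.15, "wx": 0, "wy": 0, "wz": 0, "jaw": -0.9}, {"dx": 0, "dy": 0, "dz": 0.3, "wx": 0, "wy": 0, "wz": 0, "jaw": -0.9}, {"dx": 0, "dy": 0, "dz": 0.4, "wx": 0, "wy": 0, "wz": 0, "jaw": -0.9}, {"dx": 0, "dy": 0, "dz": 0.45, "wx": 0, "wy": 0, "wz": 0, "jaw": -0.9}, {"dx": 0, "dy": 0, "dz": 0.48, "wx": 0, "wy": 0, "wz": 0, "jaw": -0.9}, {"dx": 0, "dy": 0, "dz": 0.48, "wx": 0, "wy": 0, "wz": 0, "jaw": -0.9}])

```text
time_s: 7.2
tcp_pos: [0.5706, 0.0232, 0.2435]
tcp_rot: [3.141, -0.001, 3.018]
ft_force: [-1.1, -0.3, -1.3]
opening: 0.179
gripper_force: 50.4
```

Call:
jog_arm(targets=[{"dx": 0, "dy": 0, "dz": 0.03, "wx": 0, "wy": 0, "wz": 0, "jaw": -0.9}, {"dx": 0, "dy": 0, "dz": 0.06, "wx": 0, "wy": 0, "wz": 0, "jaw": -0.9}, {"dx": 0, "dy": 0, "dz": 0.08, "wx": 0, "wy": 0, "wz": 0, "jaw": -0.9}, {"dx": 0, "dy": 0, "dz": 0.08, "wx": 0, "wy": 0, "wz": 0, "jaw": -0.9}])

```text
time_s: 7.53
tcp_pos: [0.5709, 0.0233, 0.2423]
tcp_rot: [3.141, 0.001, 3.018]
ft_force: [-4.6, -0.7, 14.2]
opening: 0.181
gripper_force: 52.8
```

Call:
jog_arm(targets=[{"dx": 0, "dy": 0, "dz": 0, "wx": 0, "wy": 0, "wz": 0, "jaw": -0.55}, {"dx": 0, "dy": 0, "dz": 0, "wx": 0, "wy": 0, "wz": 0, "jaw": -0.4}, {"dx": 0, "dy": 0, "dz": 0, "wx": 0, "wy": 0, "wz": 0, "jaw": -0.2}, {"dx": 0, "dy": 0, "dz": 0, "wx": 0, "wy": 0, "wz": 0, "jaw": -0.2}, {"dx": 0, "dy": 0, "dz": 0, "wx": 0, "wy": 0, "wz": 0, "jaw": -0.2}, {"dx": 0, "dy": 0, "dz": -0.5, "wx": 0, "wy": 0, "wz": 0, "jaw": -0.2}, {"dx": 0, "dy": 0, "dz": -1.2, "wx": 0, "wy": 0, "wz": 0, "jaw": -0.2}, {"dx": 0, "dy": 0, "dz": -2.0, "wx": 0, "wy": 0, "wz": 0, "jaw": -0.2}, {"dx": 0, "dy": 0, "dz": -2.8, "wx": 0, "wy": 0, "wz": 0, "jaw": -0.2}, {"dx": 0, "dy": 0, "dz": -3.4, "wx": 0, "wy": 0, "wz": 0, "jaw": -0.2}, {"dx": 0, "dy": 0, "dz": -3.4, "wx": 0, "wy": 0, "wz": 0, "jaw": -0.2}])

```text
time_s: 8.45
tcp_pos: [0.5719, 0.0235, 0.3819]
tcp_rot: [3.14, 0.008, 3.018]
ft_force: [0.4, 0.5, -0.9]
opening: 0.402
gripper_force: 0.0
```

```bash
cat > tc.py <<'E'
from lib import *
from bench import arm
fits,rk=pickle.load(open("fit.pkl","rb"));x,y,z,yaw=fits[1.]
R=lean(yaw);g=np.array([x,y-.002,z])+R[:,1]*.055+R[:,2]*.0045-R[:,0]*.0245
Rt=Rtool(yaw,np.radians(35))
st=arm.get_state();print(st["joints"].round(2),g.round(4))
for b in(.12,.1,.05,0): print(b,delta(st,g-Rt[:,2]*b,Rt))
E
python3 tc.py; python3 tr.py .46 .25 .26 40
```

```text
[ 0.11  0.36 -0.3   1.74  0.12  1.05  1.21] [0.5377 0.3377 0.0802]
0.12 (array([5.488, 6.199, 1.879]), array([-6.078, -4.072, 13.146]))
0.1 (array([5.226, 6.306, 2.291]), array([-6.078, -4.072, 13.146]))
0.05 (array([4.57 , 6.574, 3.32 ]), array([-6.078, -4.072, 13.146]))
0 (array([3.914, 6.842, 4.35 ]), array([-6.078, -4.072, 13.146]))
[ 0.11  0.36 -0.3   1.74  0.12  1.05  1.21] 0.402
(array([ 3.47 ,  5.274, -0.844]), array([0.056, 0.08 , 8.581]))
```

Call:
jog_arm(targets=[{"dx": 0.5, "dy": 0.6, "dz": 0, "wx": 0, "wy": 0, "wz": 1.2, "jaw": 0}, {"dx": 1.0, "dy": 1.2, "dz": 0, "wx": -0.6, "wy": -0.4, "wz": 2.4, "jaw": 0}, {"dx": 1.5, "dy": 1.8, "dz": 0.1, "wx": -1.2, "wy": -0.8, "wz": 3.6, "jaw": 0}, {"dx": 2.0, "dy": 2.4, "dz": 0.3, "wx": -1.8, "wy": -1.2, "wz": 4.8, "jaw": 0}, {"dx": 2.5, "dy": 3.0, "dz": 0.5, "wx": -2.4, "wy": -1.6, "wz": 6.0, "jaw": 0}, {"dx": 3.0, "dy": 3.6, "dz": 0.8, "wx": -3.0, "wy": -2.0, "wz": 7.2, "jaw": 0}, {"dx": 3.5, "dy": 4.2, "dz": 1.1, "wx": -3.6, "wy": -2.4, "wz": 8.4, "jaw": 0}, {"dx": 4.0, "dy": 4.8, "dz": 1.4, "wx": -4.2, "wy": -2.8, "wz": 9.6, "jaw": 0}, {"dx": 4.5, "dy": 5.4, "dz": 1.7, "wx": -4.8, "wy": -3.2, "wz": 10.8, "jaw": 0}, {"dx": 5.0, "dy": 6.0, "dz": 2.0, "wx": -5.5, "wy": -3.7, "wz": 12.0, "jaw": 0}, {"dx": 5.22, "dy": 6.3, "dz": 2.29, "wx": -6.08, "wy": -4.07, "wz": 13.15, "jaw": 0}, {"dx": 5.22, "dy": 6.3, "dz": 2.29, "wx": -6.08, "wy": -4.07, "wz": 13.15, "jaw": 0}])

```text
time_s: 9.45
tcp_pos: [0.415, 0.2689, 0.2993]
tcp_rot: [2.667, 0.072, 2.04]
ft_force: [0.6, -1.1, -0.3]
opening: 0.501
gripper_force: 0.0
```

```bash
python3 tc.py; python3 - <<'E'
from lib import *
from bench import arm
T=arm.snapshot("top");C=arm.snapshot("scene")
pickle.dump((T,C),open("p2.pkl","wb"))
st=arm.get_state();R=Ro.from_euler("xyz",st["tcp_rot"]).as_matrix();p=st["tcp_pos"]
print([(round(d["score"],2),np.round(d["extent"]).tolist()) for d in arm.find_in(T,"coaster")])
fits,_=pickle.load(open("fit.pkl","rb"));x,y,z,yaw=fits[1.];L=lean(yaw)
co=COA@L.T+[x,y-.002,z]+L[:,1]*.055
Rr=Ro.from_euler("z",-.126).as_matrix();tv=box((-.0425,.038,.02),(.0425,.054,.105))@Rr.T+[.5617,-.0218,0]
fing=[p+R@[0,q*.0212,.168] for q in(1,-1)]
def pan(s,x0,y0,w,h,F):
    im=cv2.resize(s["image"][y0:y0+h,x0:x0+w,::-1],None,fx=F,fy=F,interpolation=2)
    for X,c in((co,(0,255,0)),(tv,(255,255,0))):
        q=cv2.convexHull(np.float32((proj(s,X)+.5-[x0,y0])*F));cv2.polylines(im,[np.int32(q)],True,c,1)
    for u in proj(s,fing): cv2.circle(im,tuple(map(int,(u+.5-[x0,y0])*F)),3,(0,0,255),1)
    return im
o=np.zeros((600,800,3),np.uint8)
a=pan(T,112,160,220,75,3.6);o[:a.shape[0],:a.shape[1]]=a
a=pan(C,160,110,80,80,4);o[275:275+a.shape[0],:a.shape[1]]=a
a=pan(C,215,170,80,80,4);o[275:275+a.shape[0],400:400+a.shape[1]]=a
cv2.imwrite("pics/mid.png",o)
E
```

```text
[-0.78  0.23  0.04  2.22  0.61  0.3  -0.8 ] [0.5377 0.3377 0.0802]
0.12 (array([ 0.943, -0.206, -0.357]), array([-1.476, -0.521,  2.452]))
0.1 (array([ 0.914, -0.145,  0.139]), array([-1.476, -0.521,  2.452]))
0.05 (array([0.84 , 0.008, 1.377]), array([-1.476, -0.521,  2.452]))
0 (array([0.767, 0.162, 2.615]), array([-1.476, -0.521,  2.452]))
[(0.95, [241.0, 230.0, 275.0, 267.0])]
```

View pics/mid.png

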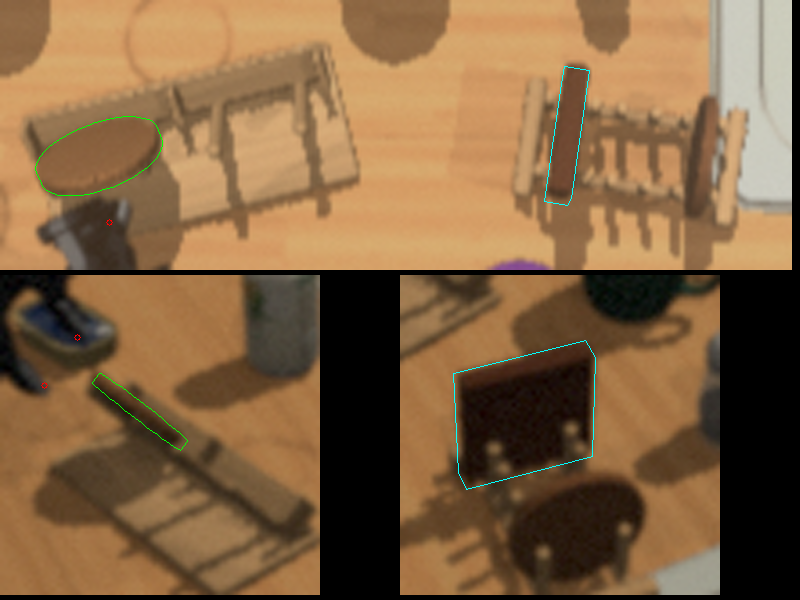

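Trivet is upright and centred in the wide slot: the outline matches in both views. The stored coaster hasn't moved, and the cork coaster matches its model. On to the coaster.

Call:
jog_arm(targets=[{"dx": 0.5, "dy": -0.1, "dz": 0, "wx": -0.7, "wy": -0.26, "wz": 1.2, "jaw": 0}, {"dx": 0.91, "dy": -0.14, "dz": 0.14, "wx": -1.48, "wy": -0.52, "wz": 2.45, "jaw": 0}, {"dx": 0.91, "dy": -0.14, "dz": 0.14, "wx": -1.48, "wy": -0.52, "wz": 2.45, "jaw": 0}, {"dx": 0.91, "dy": -0.14, "dz": 0.14, "wx": -1.48, "wy": -0.52, "wz": 2.45, "jaw": 0}, {"dx": 0.91, "dy": -0.14, "dz": 0.14, "wx": -1.48, "wy": -0.52, "wz": 2.45, "jaw": 0}])

```text
time_s: 10.02
tcp_pos: [0.3983, 0.2981, 0.2898]
tcp_rot: [2.53, 0.002, 1.833]
ft_force: [-0.4, -0.1, 0.3]
opening: 0.501
gripper_force: 0.0
```

```bash
python3 tc.py
```

```text
[-1.22  0.27  0.43  2.28  1.15  0.23 -1.66] [0.5377 0.3377 0.0802]
0.12 (array([ 0.051, -0.037, -0.505]), array([0.008, 0.022, 0.008]))
0.1 (array([ 0.052, -0.037, -0.005]), array([0.008, 0.022, 0.008]))
0.05 (array([ 0.055, -0.038,  1.245]), array([0.008, 0.022, 0.008]))
0 (array([ 0.057, -0.039,  2.495]), array([0.008, 0.022, 0.008]))
```

Call:
jog_arm(targets=[{"dx": 0.055, "dy": -0.04, "dz": 0.7, "wx": 0, "wy": 0.02, "wz": 0, "jaw": 0}, {"dx": 0.055, "dy": -0.04, "dz": 1.3, "wx": 0, "wy": 0.02, "wz": 0, "jaw": 0}, {"dx": 0.055, "dy": -0.04, "dz": 1.8, "wx": 0, "wy": 0.02, "wz": 0, "jaw": 0}, {"dx": 0.055, "dy": -0.04, "dz": 2.2, "wx": 0, "wy": 0.02, "wz": 0, "jaw": 0}, {"dx": 0.055, "dy": -0.04, "dz": 2.45, "wx": 0, "wy": 0.02, "wz": 0, "jaw": 0}, {"dx": 0.055, "dy": -0.04, "dz": 2.45, "wx": 0, "wy": 0.02, "wz": 0, "jaw": 0}, {"dx": 0.055, "dy": -0.04, "dz": 2.45, "wx": 0, "wy": 0.02, "wz": 0, "jaw": 0}])

```text
time_s: 10.6
tcp_pos: [0.4513, 0.3132, 0.2082]
tcp_rot: [2.532, 0.002, 1.832]
ft_force: [-0.5, -0.6, 0.3]
opening: 0.501
gripper_force: 0.0
```

```bash
python3 tc.py
```

```text
[-0.98  0.49  0.24  2.2   1.94  0.2  -2.43] [0.5377 0.3377 0.0802]
0.12 (array([ 2.700e-02, -1.000e-03, -2.967e+00]), array([-0.016,  0.019,  0.004]))
0.1 (array([ 2.800e-02, -1.000e-03, -2.467e+00]), array([-0.016,  0.019,  0.004]))
0.05 (array([ 3.000e-02,  1.000e-03, -1.217e+00]), array([-0.016,  0.019,  0.004]))
0 (array([0.032, 0.003, 0.033]), array([-0.016,  0.019,  0.004]))
```

Call:
jog_arm(targets=[{"dx": 0.03, "dy": 0, "dz": 0, "wx": 0, "wy": 0, "wz": 0, "jaw": -0.5}, {"dx": 0.03, "dy": 0, "dz": 0, "wx": 0, "wy": 0, "wz": 0, "jaw": -0.6}, {"dx": 0.03, "dy": 0, "dz": 0, "wx": 0, "wy": 0, "wz": 0, "jaw": -1}, {"dx": 0.03, "dy": 0, "dz": 0, "wx": 0, "wy": 0, "wz": 0, "jaw": -1}, {"dx": 0.03, "dy": 0, "dz": 0, "wx": 0, "wy": 0, "wz": 0, "jaw": -1}, {"dx": 0.03, "dy": 0, "dz": 0, "wx": 0, "wy": 0, "wz": 0, "jaw": -1}], force=35)

```text
time_s: 11.1
tcp_pos: [0.4497, 0.3169, 0.2099]
tcp_rot: [2.528, -0.001, 1.836]
ft_force: [-2.1, -1.7, 6.6]
opening: 0.1
gripper_force: 38.7
```

Call:
jog_arm(targets=[{"dx": 0, "dy": 0.05, "dz": -0.5, "wx": 0, "wy": 0, "wz": 0, "jaw": -1}, {"dx": 0, "dy": 0.1, "dz": -1.2, "wx": 0, "wy": 0, "wz": 0, "jaw": -1}, {"dx": 0, "dy": 0.1, "dz": -1.9, "wx": 0, "wy": 0, "wz": 0, "jaw": -1}, {"dx": 0, "dy": 0.1, "dz": -2.6, "wx": 0, "wy": 0, "wz": 0, "jaw": -1}, {"dx": 0, "dy": 0.1, "dz": -3.0, "wx": 0, "wy": 0, "wz": 0, "jaw": -1}, {"dx": 0, "dy": 0.1, "dz": -3.0, "wx": 0, "wy": 0, "wz": 0, "jaw": -1}])

```text
time_s: 11.6
tcp_pos: [0.384, 0.2996, 0.3118]
tcp_rot: [2.531, -0.003, 1.838]
ft_force: [-0.4, 0.9, -0.6]
opening: 0.1
gripper_force: 37.7
```

```bash
python3 tr.py .48 .20 .25 45;  python3 tr.py .5617 -.0218 .21 82.8
```

```text
[-1.19  0.2   0.34  2.28  1.04  0.3  -1.55] 0.1
(array([-3.028,  2.698, -0.967]), array([ 6.845,  1.779, -5.758]))
[-1.19  0.2   0.34  2.28  1.04  0.3  -1.55] 0.1
(array([-8.919,  2.548,  0.128]), array([  6.177,   4.084, -13.063]))
```

Call:
jog_arm(targets=[{"dx": -0.5, "dy": 0.5, "dz": -0.5, "wx": 1.4, "wy": 0.3, "wz": -0.9, "jaw": -1}, {"dx": -1.0, "dy": 1.0, "dz": -0.8, "wx": 2.6, "wy": 0.6, "wz": -1.9, "jaw": -1}, {"dx": -1.5, "dy": 1.5, "dz": -0.95, "wx": 3.9, "wy": 0.9, "wz": -2.9, "jaw": -1}, {"dx": -2.0, "dy": 1.9, "dz": -0.97, "wx": 5.2, "wy": 1.2, "wz": -3.9, "jaw": -1}, {"dx": -2.5, "dy": 2.3, "dz": -0.97, "wx": 6.3, "wy": 1.5, "wz": -4.9, "jaw": -1}, {"dx": -3.0, "dy": 2.7, "dz": -0.97, "wx": 6.85, "wy": 1.78, "wz": -5.76, "jaw": -1}, {"dx": -3.03, "dy": 2.7, "dz": -0.97, "wx": 6.85, "wy": 1.78, "wz": -5.76, "jaw": -1}, {"dx": -3.03, "dy": 2.7, "dz": -0.97, "wx": 6.85, "wy": 1.78, "wz": -5.76, "jaw": -1}])

```text
time_s: 12.27
tcp_pos: [0.4711, 0.2106, 0.3931]
tcp_rot: [2.867, 0.08, 2.082]
ft_force: [0.9, 0.7, -1.4]
opening: 0.098
gripper_force: 37.6
```

```bash
python3 tr.py .5617 -.0218 .21 82.8
```

```text
[-0.62  0.16  0.09  1.99  0.11  0.72 -0.08] 0.098
(array([-6.101, -1.158,  0.913]), array([  2.487,   2.305, -10.5  ]))
```

Call:
jog_arm(targets=[{"dx": -0.6, "dy": -0.1, "dz": 0, "wx": 0.3, "wy": 0.3, "wz": -1.2, "jaw": -1}, {"dx": -1.2, "dy": -0.2, "dz": 0, "wx": 0.6, "wy": 0.6, "wz": -2.4, "jaw": -1}, {"dx": -1.8, "dy": -0.3, "dz": 0.1, "wx": 0.9, "wy": 0.9, "wz": -3.6, "jaw": -1}, {"dx": -2.4, "dy": -0.45, "dz": 0.2, "wx": 1.2, "wy": 1.1, "wz": -4.8, "jaw": -1}, {"dx": -3.0, "dy": -0.55, "dz": 0.3, "wx": 1.5, "wy": 1.4, "wz": -6.0, "jaw": -1}, {"dx": -3.6, "dy": -0.7, "dz": 0.4, "wx": 1.8, "wy": 1.6, "wz": -7.2, "jaw": -1}, {"dx": -4.2, "dy": -0.8, "dz": 0.5, "wx": 2.1, "wy": 1.9, "wz": -8.4, "jaw": -1}, {"dx": -4.8, "dy": -0.9, "dz": 0.6, "wx": 2.3, "wy": 2.1, "wz": -9.6, "jaw": -1}, {"dx": -5.5, "dy": -1.05, "dz": 0.75, "wx": 2.49, "wy": 2.3, "wz": -10.5, "jaw": -1}, {"dx": -6.1, "dy": -1.16, "dz": 0.91, "wx": 2.49, "wy": 2.3, "wz": -10.5, "jaw": -1}, {"dx": -6.1, "dy": -1.16, "dz": 0.91, "wx": 2.49, "wy": 2.3, "wz": -10.5, "jaw": -1}, {"dx": -6.1, "dy": -1.16, "dz": 0.91, "wx": 2.49, "wy": 2.3, "wz": -10.5, "jaw": -1}])

```text
time_s: 13.27
tcp_pos: [0.5611, -0.0235, 0.3647]
tcp_rot: [-3.141, 0.003, 3.008]
ft_force: [0.1, -0.0, 0.2]
opening: 0.103
gripper_force: 37.6
```

```bash
python3 tr.py .5617 -.0218 .12 82.8; python3 - <<'E'
from hand import *
CC=np.array([[.0425*np.cos(t),h,.0425*np.sin(t)] for t in th for h in(-.0045,.0045)])
s=arm.snapshot("scene");st=arm.get_state()
X=hold(st,CC,0,.0245,0);c=proj(s,X).mean(0);print(proj(s,X).min(0),proj(s,X).max(0))
x0,y0=int(c[0])-22,int(c[1])-22
im=s["image"][y0:y0+46,x0:x0+46].astype(int)
for nm in("coaster",):
    L=arm.masks_of(s,nm);print([(round(d["score"],2),np.round(d["extent"]).tolist(),int(d["region"].sum())) for d in L])
m=min(L,key=lambda d:np.hypot(*(np.array(d["extent"]).reshape(2,2).mean(0)-c)))["region"].astype(float)
f=lambda p:np.abs(soft(s,[hold(st,CC,p[0],p[1],0)])-m).sum()
r=minimize(f,[0,.0245],method="Nelder-Mead",options=dict(initial_simplex=[[0,.0245],[.008,.0245],[0,.032]]));print(r.x.round(4),r.fun,f([0,.0245]))
F=6;x0-=14;y0-=14;im=cv2.resize(s["image"][y0:y0+95,x0:x0+85,::-1],None,fx=F,fy=F,interpolation=2)
for p,col in((r.x,(0,255,0)),([0,.0245],(255,255,0))):
    h=cv2.convexHull(np.float32((proj(s,hold(st,CC,p[0],p[1],0))+.5-[x0,y0])*F));cv2.polylines(im,[np.int32(h)],True,col,1)
cv2.imwrite("pics/hand2.png",im)
E
```

```text
[-0.11  0.34  0.09  1.81 -0.03  0.99  1.42] 0.103
(array([-0.003,  0.047,  2.243]), array([-0.01 ,  0.036, -0.093]))
[233.03479553 160.1504255 ] [271.38120099 194.23891436]
[(0.93, [235.0, 165.0, 275.0, 198.0], 759), (0.72, [178.0, 218.0, 213.0, 245.0], 669)]
[-0.      0.0291] 246.92941176470586 309.278431372549
```

View pics/hand2.png

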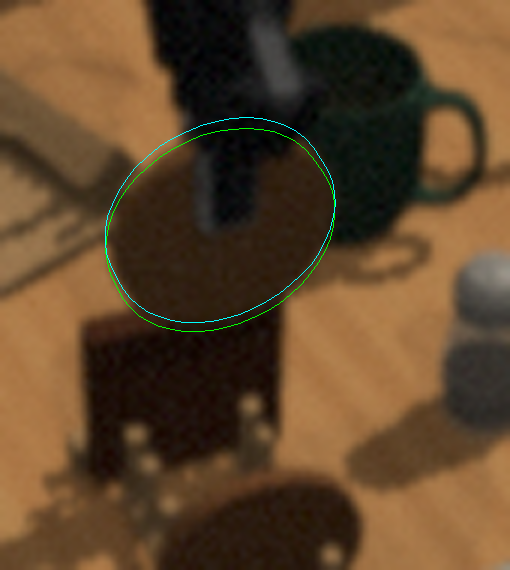

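Call:
jog_arm(targets=[{"dx": 0, "dy": 0.045, "dz": 0.5, "wx": 0, "wy": 0.03, "wz": -0.09, "jaw": -1}, {"dx": 0, "dy": 0.045, "dz": 1.0, "wx": 0, "wy": 0.03, "wz": -0.09, "jaw": -1}, {"dx": 0, "dy": 0.045, "dz": 1.5, "wx": 0, "wy": 0.03, "wz": -0.09, "jaw": -1}, {"dx": 0, "dy": 0.045, "dz": 1.8, "wx": 0, "wy": 0.03, "wz": -0.09, "jaw": -1}, {"dx": 0, "dy": 0.045, "dz": 1.9, "wx": 0, "wy": 0.03, "wz": -0.09, "jaw": -1}, {"dx": 0, "dy": 0.045, "dz": 1.9, "wx": 0, "wy": 0.03, "wz": -0.09, "jaw": -1}])

```text
time_s: 13.87
tcp_pos: [0.5612, -0.0195, 0.2886]
tcp_rot: [-3.141, -0.0, 3.02]
ft_force: [0.3, -0.1, 0.4]
opening: 0.099
gripper_force: 37.6
```

```bash
python3 tr.py .5617 -.0218 .107 82.8; python3 - <<'E'
from hand import *
from scipy.optimize import minimize_scalar
# check against pictures: dowel-frame offset of trivet vs model in top view of p2 (dark pixels)
T,C=pickle.load(open("p2.pkl","rb"))
L=T["image"].astype(int).sum(2);W=np.zeros_like(L,bool);W[176:220,262:282]=1
m=((L<250)&W).astype(float)
Rr=Ro.from_euler("z",-.126).as_matrix();TV=box((-.0425,.038,.02),(.0425,.054,.105))
def cost(p): return np.abs(soft(T,[TV@Rr.T+np.array([.5617,-.0218,0])+Rr@[p[0],p[1],0]])-m)[W].sum()
r=minimize(cost,[0,0],method="Nelder-Mead",options=dict(initial_simplex=[[0,0],[.004,0],[0,.004]]));print("trivet top-view offset in rack frame",r.x.round(4),r.fun,m.sum())
E
```

```text
[-0.11  0.43  0.07  1.88 -0.04  0.84  1.44] 0.099
(array([-0.019, -0.055,  0.666]), array([-0.006, -0.004,  0.044]))
trivet top-view offset in rack frame [ 0.0011 -0.0002] 54.4078431372549 251.0
```

Call:
jog_arm(targets=[{"dx": -0.02, "dy": -0.055, "dz": 0, "wx": 0, "wy": 0, "wz": 0.04, "jaw": -1}, {"dx": -0.02, "dy": -0.055, "dz": 0, "wx": 0, "wy": 0, "wz": 0.04, "jaw": -1}, {"dx": -0.02, "dy": -0.055, "dz": 0.2, "wx": 0, "wy": 0, "wz": 0.04, "jaw": -1}, {"dx": -0.02, "dy": -0.055, "dz": 0.4, "wx": 0, "wy": 0, "wz": 0.04, "jaw": -1}, {"dx": -0.02, "dy": -0.055, "dz": 0.55, "wx": 0, "wy": 0, "wz": 0.04, "jaw": -1}, {"dx": -0.02, "dy": -0.055, "dz": 0.66, "wx": 0, "wy": 0, "wz": 0.04, "jaw": -1}, {"dx": -0.02, "dy": -0.055, "dz": 0.66, "wx": 0, "wy": 0, "wz": 0.04, "jaw": -1}])

```text
time_s: 14.45
tcp_pos: [0.5618, -0.0232, 0.2614]
tcp_rot: [-3.14, -0.001, 3.014]
ft_force: [-0.4, 0.2, 0.3]
opening: 0.097
gripper_force: 37.6
```

```bash
python3 tr.py .5617 -.0218 .0824 82.8;python3 -c "
from bench import arm
s=arm.get_state();print(s['ft_force'],s['moment'])"
```

```text
[-0.1   0.47  0.07  1.89 -0.05  0.78  1.44] 0.097
(array([0.006, 0.035, 0.601]), array([-0.013, -0.01 , -0.019]))
[-0.42375041  0.15672612  0.3365983 ] [ 0.02747578 -0.00662127  0.03756687]
```

In the slot with no contact. Lowering gently.

Call:
jog_arm(targets=[{"dx": 0, "dy": 0.025, "dz": 0.15, "wx": 0, "wy": 0, "wz": 0, "jaw": -1}, {"dx": 0, "dy": 0.025, "dz": 0.3, "wx": 0, "wy": 0, "wz": 0, "jaw": -1}, {"dx": 0, "dy": 0.025, "dz": 0.4, "wx": 0, "wy": 0, "wz": 0, "jaw": -1}, {"dx": 0, "dy": 0.025, "dz": 0.5, "wx": 0, "wy": 0, "wz": 0, "jaw": -1}, {"dx": 0, "dy": 0.025, "dz": 0.55, "wx": 0, "wy": 0, "wz": 0, "jaw": -1}, {"dx": 0, "dy": 0.025, "dz": 0.55, "wx": 0, "wy": 0, "wz": 0, "jaw": -1}])

```text
time_s: 14.95
tcp_pos: [0.5623, -0.0223, 0.2403]
tcp_rot: [-3.141, 0.0, 3.014]
ft_force: [-0.0, 0.1, 1.2]
opening: 0.1
gripper_force: 37.6
```

Call:
jog_arm(targets=[{"dx": 0, "dy": 0, "dz": 0.03, "wx": 0, "wy": 0, "wz": 0, "jaw": -1}, {"dx": 0, "dy": 0, "dz": 0.05, "wx": 0, "wy": 0, "wz": 0, "jaw": -1}, {"dx": 0, "dy": 0, "dz": 0.08, "wx": 0, "wy": 0, "wz": 0, "jaw": -1}, {"dx": 0, "dy": 0, "dz": 0.1, "wx": 0, "wy": 0, "wz": 0, "jaw": -1}, {"dx": 0, "dy": 0, "dz": 0.1, "wx": 0, "wy": 0, "wz": 0, "jaw": -1}])

```text
time_s: 15.37
tcp_pos: [0.5626, -0.0223, 0.2378]
tcp_rot: [-3.141, 0.002, 3.014]
ft_force: [-2.3, -0.6, 7.4]
opening: 0.101
gripper_force: 39.1
```

Call:
jog_arm(targets=[{"dx": 0, "dy": 0, "dz": 0, "wx": 0, "wy": 0, "wz": 0, "jaw": -0.75}, {"dx": 0, "dy": 0, "dz": 0, "wx": 0, "wy": 0, "wz": 0, "jaw": -0.6}, {"dx": 0, "dy": 0, "dz": 0, "wx": 0, "wy": 0, "wz": 0, "jaw": -0.4}, {"dx": 0, "dy": 0, "dz": 0, "wx": 0, "wy": 0, "wz": 0, "jaw": -0.4}, {"dx": 0, "dy": 0, "dz": 0, "wx": 0, "wy": 0, "wz": 0, "jaw": -0.4}, {"dx": 0, "dy": 0, "dz": -0.4, "wx": 0, "wy": 0, "wz": 0, "jaw": -0.4}, {"dx": 0, "dy": 0, "dz": -1.0, "wx": 0, "wy": 0, "wz": 0, "jaw": -0.4}, {"dx": 0, "dy": 0, "dz": -1.8, "wx": 0, "wy": 0, "wz": 0, "jaw": -0.4}, {"dx": 0, "dy": 0, "dz": -2.7, "wx": 0, "wy": 0, "wz": 0, "jaw": -0.4}, {"dx": 0, "dy": 0, "dz": -3.6, "wx": 0, "wy": 0, "wz": 0, "jaw": -0.4}, {"dx": 0, "dy": 0, "dz": -3.6, "wx": 0, "wy": 0, "wz": 0, "jaw": -0.4}])

```text
time_s: 16.28
tcp_pos: [0.564, -0.0224, 0.388]
tcp_rot: [3.14, 0.012, 3.014]
ft_force: [2.2, 0.0, 0.2]
opening: 0.296
gripper_force: 0.0
```

Call:
jog_arm(targets=[{"dx": 0.9, "dy": 0.9, "dz": -0.2, "wx": 0, "wy": 0, "wz": 0, "jaw": -0.4}, {"dx": 1.5, "dy": 1.8, "dz": -0.4, "wx": 0, "wy": 0, "wz": 0, "jaw": -0.4}, {"dx": 2.0, "dy": 2.7, "dz": -0.4, "wx": 0, "wy": 0, "wz": 0, "jaw": -0.4}, {"dx": 2.5, "dy": 3.6, "dz": -0.4, "wx": 0, "wy": 0, "wz": 0, "jaw": -0.4}, {"dx": 2.5, "dy": 4.5, "dz": -0.4, "wx": 0, "wy": 0, "wz": 0, "jaw": -0.4}, {"dx": 2.5, "dy": 5.0, "dz": -0.4, "wx": 0, "wy": 0, "wz": 0, "jaw": -0.4}, {"dx": 2.5, "dy": 5.0, "dz": -0.4, "wx": 0, "wy": 0, "wz": 0, "jaw": -0.4}])

```text
time_s: 16.87
tcp_pos: [0.4874, 0.1952, 0.3966]
tcp_rot: [3.139, 0.001, 3.022]
ft_force: [0.4, -0.5, 0.3]
opening: 0.299
gripper_force: 0.0
```

```bash
python3 - <<'E'
from lib import *
from bench import arm
T=arm.snapshot("top");C=arm.snapshot("scene");old=pickle.load(open("p1.pkl","rb"))[0]
Rr=Ro.from_euler("z",-.126).as_matrix();o=np.array([.5617,-.0218,0])
CC=np.array([[.0425*np.cos(t),h,.0425*np.sin(t)] for t in th for h in(-.0045,.0045)])
TV=box((-.0425,-.008,-.0425),(.0425,.008,.0425))
L=arm.masks_of(T,"coaster");print([(round(d["score"],2),np.round(d["extent"]).tolist(),int(d["region"].sum())) for d in L])
g=T["image"].astype(int).sum(2);R,B=T["image"][:,:,0].astype(int),T["image"][:,:,2].astype(int)
for nm,X,c,w in(("trivet",TV,(0,.046,.0625),None),("coaster",CC,(0,0,.0554),None),("stored",CC,(0,-.046,.0554),None)):
    u=proj(T,(X+c)@Rr.T+o);a=np.floor(u.min(0)-3).astype(int);b=np.ceil(u.max(0)+3).astype(int)
    W=np.zeros((384,512),bool);W[a[1]:b[1],a[0]:b[0]]=1
    def best(img,thr):
        m=(img.astype(int).sum(2)<thr)&W
        f=lambda p:np.abs(soft(T,[(X+c+[p[0],p[1],0])@Rr.T+o])-m)[W].sum()
        r=minimize(f,[0,0],method="Nelder-Mead",options=dict(initial_simplex=[[0,0],[.005,0],[0,.004]]));return r.x.round(4),round(r.fun),int(m.sum())
    print(nm,best(T["image"],250),best(T["image"],300),"before",best(old["top"]["image"],250))
st=arm.get_state();print(st["tcp_pos"],st["time_s"])
d=np.abs(T["image"].astype(int)-old["top"]["image"]).sum(2)>120;n,_,s,_=cv2.connectedComponentsWithStats(d.astype(np.uint8));print([q.tolist() for q in s[1:] if q[4]>30])
E
```

```text
[(0.69, [286.0, 187.0, 293.0, 217.0], 165), (0.56, [238.0, 230.0, 276.0, 267.0], 878), (0.31, [257.0, 180.0, 318.0, 220.0], 573)]
trivet (array([ 0.0011, -0.0001]), 89, 201) (array([ 0.0022, -0.0008]), 167, 422) before (array([-0.0588,  0.0458]), 7, 7)
coaster (array([-0.0958, -0.0029]), 65, 65) (array([-0.0028,  0.0031]), 167, 210) before (array([-0.0288,  0.036 ]), 5, 5)
stored (array([-0.0021, -0.0005]), 122, 111) (array([-0.0008, -0.0002]), 118, 202) before (array([-0.0032, -0.0004]), 110, 131)
[0.48845097 0.18850084 0.3961312 ] 17.0167
[[127, 173, 41, 19, 245], [179, 178, 25, 35, 462], [267, 178, 9, 13, 87], [157, 184, 17, 37, 251], [88, 196, 127, 84, 6104], [265, 196, 11, 14, 119], [285, 199, 8, 14, 49], [174, 202, 13, 14, 104], [195, 214, 12, 10, 69], [265, 216, 9, 24, 147], [286, 220, 5, 17, 58], [207, 293, 18, 48, 148], [212, 363, 31, 21, 541]]
```

```bash
python3 - <<'E'
from lib import *
from bench import arm
Rr=Ro.from_euler("z",-.126).as_matrix();o=np.array([.5617,-.0218,0])
CC=np.array([[.0425*np.cos(t),h,.0425*np.sin(t)] for t in th for h in(-.0045,.0045)])
for n in("top","scene"):
    s=arm.snapshot(n);im=s["image"];L=arm.masks_of(s,"coaster")
    u=proj(s,(CC+[0,0,.0554])@Rr.T+o);print(n,"expected",u.min(0).round(1),u.max(0).round(1),[(round(d["score"],2),np.round(d["extent"]).tolist()) for d in L])
    if n=="top":
        r=np.array([[ "%3d"%v for v in im[y,280:300,0].astype(int)] for y in(188,194,200,206,212,217)]);print("\n".join(" ".join(q) for q in r))
        print([ [np.float64(proj(s,[(Rr@[x,y,.09 if abs(x)<.02 else .07])+o])[0]).round(1).tolist() for y in(-.0045,.0045)] for x in(.03,0,-.03)])
E
```

```text
top expected [282.8 183.5] [291.7 218.2] [(0.63, [241.0, 231.0, 274.0, 266.0]), (0.5, [286.0, 184.0, 293.0, 219.0])]
203 210 212 207 212 211 207 198 118 118 156 160 163 180 213 216 216 221 222 221
176 174 157 152 139 128 126  94 105 159 172 171 146 119 128 157 169 175 179 177
209 213 205 143 130 127 109 101 136 169 169 163 128 129 137 170 174 176 176 172
206 209 198 144 127 108  93 108 145 150 145 124 128 130 144 202 208 210 210 209
117 119 132 144 145 104  99 114 119 115 111 141 184 195 194 194 194 175 148 190
154 145 140 145 141 114  99  99 106 123 131 134 142 139 142 148 149 149 150 150
[[[291.1, 188.5], [287.4, 187.9]], [[290.1, 199.9], [286.3, 199.4]], [[287.8, 212.8], [284.1, 212.3]]]
scene expected [234.9 204.7] [269.3 233.4] [(0.57, [180.0, 218.0, 213.0, 243.0])]
```

```bash
python3 -c "
from bench import arm
print(arm.close_job())"
```

```text
the job is handed in; nothing more can be done
None
```

I put the trivet in the wide slot and the coaster in the empty narrow slot, both down on the rails and released, and handed the job in at about 17 s; the last picture puts the trivet about 1 mm off centre and the coaster's top edge about 3 mm toward the stored coaster, probably a slight lean.

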